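Clear the test kiln's lid and hold it half open

ROBOT

A 7-joint arm with a two-finger parallel gripper is mounted at the origin on the work surface. World frame = base frame: x ahead of the robot, y to its left, z up, the work surface at z = 0. Lengths are in m, angles in rad, forces in N, time in s.
With the tool pointing down it reaches from about 0.425 to 0.925 m from the base axis. Payload 6.8 kg.
Tool frame: the origin (TCP) lies on the centre line of the jaws, within the pads' length; the fingertips stand 17 mm ahead of it and the grasp point (between the pads) lies 2 mm behind it; z points along the fingers, x is the direction in which the jaws open and shut, and the axes are right-handed (so a half turn about z gives the same grasp; the last joint's range is limited). The gripper opens to 85 mm and grips with 20 to 120 N. Pads are 22 mm wide; open, the fingers measure 114 mm over their backs; the gripper's body (76 mm by 85 mm) begins 54 mm behind the grasp point. The pads swing forward as they close: fully open they stand 13 mm farther back than shut.
Start: joints at [1.18, 0.477, 0.022, 1.555, -0.011, 1.109, -0.083], TCP at [0.188, -0.648, 0.248] pointing down, gripper open.
Joint ranges: [-2.96, 2.96], [-0.34, 2.1], [-1.41, 1.46], [0.24, 2.44], [-1.37, 4.51], [0.17, 1.92], [-2.96, 2.96]. Speed limits (rad/s): [2.39, 2.39, 3.14, 3.14, 3.14, 3.14, 3.14].

INTERFACE

Orientations are given as a unit quaternion [w, x, y, z].
In Python, from station import status, read_camera, camera_model, bot gives the robot as it stands.
- The arm moves only by the tool arm_command, never from a script. Its argument "series" is a list of rows, each a list of 3 entries, a list of its own where there are three numbers: the finger opening in mm, from 0 to 85.4, then the shift along the tool's x, y, z in mm, then the turn about the tool's z in rad. In form: [[gripper, [dx, dy, dz], roll], ...]. A call has 1 to 8 rows; each row is the pose to reach, as a shift and turn from the pose commanded when the call began, along the tool's axes at that moment; what a row does not reach only later rows make up. A row lasts 1/8 s, in which the tool goes at most 62.5 mm and 10.7 degrees, less where a joint would pass 70% of its speed; a pose out of reach is approached as far as the arm can. A call with a gripper value outside its range is refused whole. The fingers move at their own pace and stop on an object; "squeeze" is the grip in N (left out, the last holds). Time passes only in rows, so rows that repeat a pose let the fingers close. It gives the time, the measured TCP pose, the force and the opening at its end, in the units of the state.
- status.get_obs(): the state, without advancing time (a new reading comes with each control period).
- read_camera(name): name is "scene" or "top"; returns the picture (420x560x3 uint8, blue, green, red); there is no depth.
- camera_model(name): a dict with "fov_y" (degrees; the focal length in pixels is half the picture's height over the tangent of half this angle, whatever the lens; pixels are square), "cx", "cy" (the principal point, pixels), "k1" (the pictures are not rectified: a ray, as slopes to the right and down, at radius r is drawn at 1 + k1 r^2 times it, then the intrinsics apply), "R" (3x3) and "t" (3): a world point X has camera coordinates R X + t. Camera axes: x right, y down, z forward; pixel columns grow to the right and rows downward; lengths in m; the calibration is good to about 2 mm. A picture is of the moment at which its call begins. camera_model takes no time and is no camera call.
- bot.hand_in(): hands the job in, once; it reports no verdict.
The state is a dict: "t": time; "q": joint angles; "joint_vel": joint speeds; "joint_torque": joint torques, N m; "eef_pos": TCP position; "tool_rot": TCP orientation; "contact_force": force on the tool from outside, world axes, zero at the start; "torque": the same for the moment, N m; "gripper_width": opening from 0.0 (shut) to 1.0 (fully open).
Only numpy, scipy, OpenCV 4.12 (cv2) and the standard library are available. Lean on these libraries where they do the work, as an engineer would, in place of code of your own. Each camera call takes 0.05 s, during which the arm holds its last target.

TASK

The small test kiln on the bench is cold and its fired tiles are ready to come out, but somebody left a mug standing on its lid. Stand the mug upright on the ware board, next to the pots that are already there, then raise the kiln's lid by its front handle to 45 degrees open and finish holding it there, so that I can reach in; the lid falls shut by itself, so keep hold of the handle and do not let it drop, and leave the pots, the glaze jar and the brush as they are.

Things in the scene. Friction and masses are not known exactly. Their poses are not given: they have to be found in the camera images.
- kiln: Test kiln, a square sheet-steel box with a pale brick lid banded in steel, fixed to the bench, left or right, turned up to 17 degrees; 200 x 200 mm, 165 mm high with the lid shut (lid 135 to 165 mm). Origin: centre of its underside. Its front faces its -x, the lid's front edge at x = -100 mm. A control panel on the front, below 67 mm, stands out 16 mm, its dial 29 mm.
- kiln_hinge (a point): Middle of the lid's hinge axis at the rear of the kiln, at x = +110, y = 0, z = 150 mm in the kiln's frame; the axis runs along the kiln's y.
- kiln_lid (a joint): Angle of the lid in rad: 0 shut (the start), growing as its front edge rises; 0.785 is 45 degrees; stop at 1.75. The lid weighs 0.64 to 1.0 kg on a free hinge, no spring and next to no friction: let go at 45 degrees, it falls shut. Its weight takes about 3 to 5 N, straight up, at the handle.
- kiln_handle (a point): Round steel bar, 12 mm thick and 120 mm long, along its own y, on brackets (at y = -56 and +56 mm) at the lid's front edge, with 39 mm clear between bar and lid. Origin: middle of the bar. Shut, it lies at x = -145, y = 0, z = 150 mm in the kiln's frame, 255 mm in front of the hinge axis and level with it; at 45 degrees, 180 mm in front of the axis and 180 mm higher, at z = 330 mm.
- mug: Terracotta mug, loose, 0.11 to 0.22 kg, standing on the kiln's lid near its middle, turned any way. Round, 60 mm outside at the rim, 75 mm high, wall 4 mm, open at the top, with one ear handle standing out along its own +y to 66 mm from the mug's axis. Origin: centre of its underside; z up.
- ware_board: Plywood ware board, fixed flat on the bench beside the kiln, 300 mm (its x) by 150 mm (its y) and 18 mm thick. Origin: centre of its underside; its top lies at z = 18 mm. Two pots stand near its +x end (far from the robot), around x = +90 mm; the half towards -x is free.
- pot_left: Bystander on the ware board: pale unglazed bottle-shaped pot, 60 mm in diameter and 78 mm high. Origin: centre of its underside.
- pot_right: Bystander on the ware board: pale unglazed open cup without a handle, 66 mm in diameter and 48 mm high. Origin: centre of its underside.
- glaze_jar: Bystander on the bench in front, between the kiln and the board: grey jar with a white cap, 58 mm in diameter and 80 mm high. Origin: centre of its underside.
- glaze_brush: Bystander lying on the bench to the outside: brush 180 mm long, along its own x axis. Origin: on the bench under its middle.
There are look-alikes about, which are no part of the job. Of the things that look like the mug, the largest one is meant.

How it is judged:
By the outcome, as a careful person would: the job done as asked, in the order asked, and still so for the second after the job is handed in, while the arm keeps its last pose, push and grip.
It also fails if it takes over 61 s, if anything falls off the work surface, if the arm or the gripper's body presses on something with over 40 N, if the wrist force passes 120 N, or if a joint passes its speed limit or range.

## Working session

There is one attempt and no reset: what is moved stays moved. The work goes in short steps, Python scripts to look and compute and a tool call to move; the robot and the scene stay as the last step left them, time stands still between calls to the robot, and variables do not carry over. Pictures are saved under pics/ and viewed, and the job is handed in when it is done.

Besides the shell and the picture viewer there is one more tool, called after "Emit:" by a JSON object that holds its "op" and its "data". arm_command: Moves the arm, as the interface text tells. Its arguments: {"type":"object","properties":{"series":{"type":"array"},"squeeze":{"type":"number"}},"required":["series"]}

```bash
ls; mkdir -p pics
cat > h.py <<'E'
import numpy as np, cv2
from station import status, read_camera, camera_model, bot
E
python3 - <<'E'
from h import *
o=status.get_obs(); print(o)
for n in ("scene","top"):
    im=read_camera(n); cv2.imwrite(f"pics/{n}0.png",im); print(n,camera_model(n))
E
```

```text
pics
{'t': 0.0, 'q': array([ 1.17989257,  0.47779831,  0.02232481,  1.55647215, -0.0114882 ,
        1.10927179, -0.08310818]), 'joint_vel': array([-4.72315118e-04, -7.59327925e-04,  1.54950471e-03,  1.17943329e-03,
        5.47412993e-04, -5.34594507e-05, -1.90580389e-04]), 'joint_torque': array([-1.29568275e-05, -5.96452260e+01,  1.60773542e+00, -2.81203043e+01,
        1.24886743e-02,  9.21315135e-03, -1.44599341e-05]), 'eef_pos': array([ 0.18819395, -0.64764722,  0.24731785]), 'tool_rot': array([-4.89548183e-04,  7.99711992e-01, -6.00383129e-01, -7.68024812e-04]), 'contact_force': array([-0.14068273,  0.13198884, -0.1262813 ]), 'torque': array([-0.02277815,  0.01779833,  0.07669069]), 'gripper_width': 1.0010809267359106}
scene {'fov_y': 43.918069770067284, 'cx': 276.8005996038338, 'cy': 207.29365479552575, 'k1': -0.046632908643204504, 'R': array([[-8.58157233e-02,  9.96310918e-01, -4.64344406e-04],
       [ 7.82648219e-01,  6.71237959e-02, -6.18834518e-01],
       [-6.16520418e-01, -5.34691501e-02, -7.85521243e-01]]), 't': array([-0.03768736, -0.41054386,  1.58645172])}
top {'fov_y': 57.906113796066116, 'cx': 283.37945347407947, 'cy': 209.72627604266282, 'k1': -0.022713246258223907, 'R': array([[ 0.01416302, -0.9997995 ,  0.0141551 ],
       [-0.99459303, -0.015543  , -0.10267969],
       [ 0.10287911, -0.01262431, -0.99461375]]), 't': array([0.10019359, 0.62204204, 1.03112357])}
```

View pics/scene0.png

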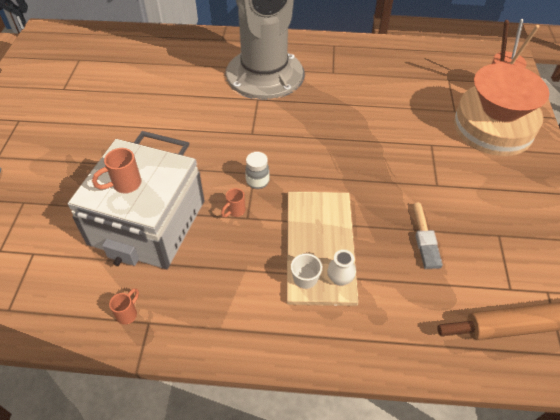

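View pics/top0.png

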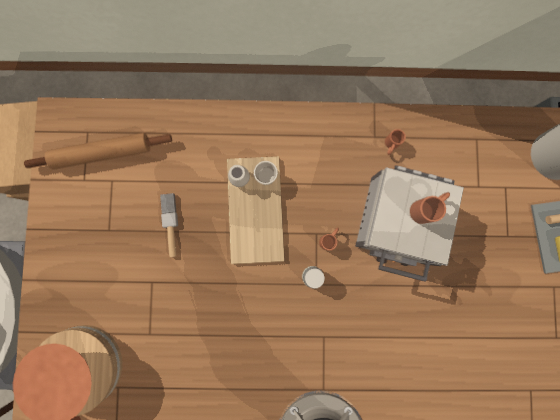

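```bash
cat >> h.py <<'E'
def proj(n,P):
    c=camera_model(n); X=np.atleast_2d(P)@c["R"].T+c["t"]; f=210/np.tan(np.radians(c["fov_y"]/2))
    s=X[:,:2]/X[:,2:]; r2=(s**2).sum(1,keepdims=True); s=s*(1+c["k1"]*r2)
    return s*f+[c["cx"],c["cy"]]
def ray(n,uv):
    c=camera_model(n); f=210/np.tan(np.radians(c["fov_y"]/2))
    d=(np.atleast_2d(np.float64(uv))-[c["cx"],c["cy"]])/f; s=d.copy()
    for _ in range(20): s=d/(1+c["k1"]*(s**2).sum(1,keepdims=True))
    D=np.c_[s,np.ones(len(s))]@c["R"]; o=-c["R"].T@c["t"]; return o,D
def onz(n,uv,z):
    o,D=ray(n,uv); return o+D*((z-o[2])/D[:,2])[:,None]
E
python3 - <<'E'
from h import *
t=cv2.imread("pics/top0.png"); s=cv2.imread("pics/scene0.png")
a=cv2.resize(t[130:290,340:480],None,fx=4,fy=4,interpolation=cv2.INTER_CUBIC)
cv2.imwrite("pics/top0_kiln.png",a[:600])
cv2.imwrite("pics/top0_board.png",cv2.resize(t[140:300,210:350],None,fx=3.7,fy=3.7,interpolation=cv2.INTER_CUBIC))
cv2.imwrite("pics/scene0_kiln.png",cv2.resize(s[120:280,60:260],None,fx=3.7,fy=3.7,interpolation=cv2.INTER_CUBIC))
E
```

```text
(no output)
```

View pics/top0_kiln.png

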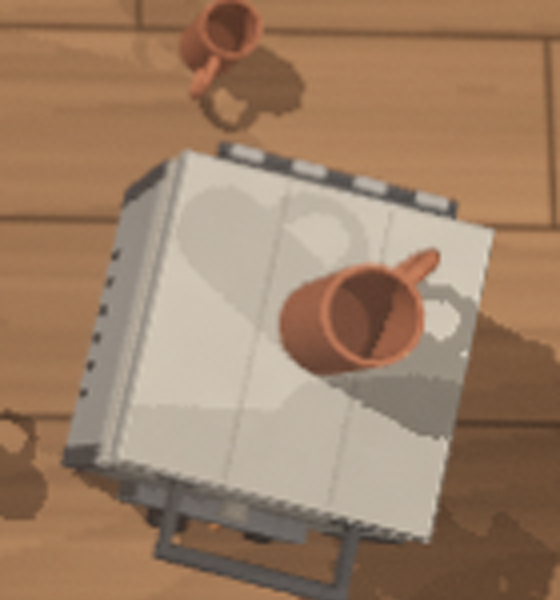

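View pics/scene0_kiln.png

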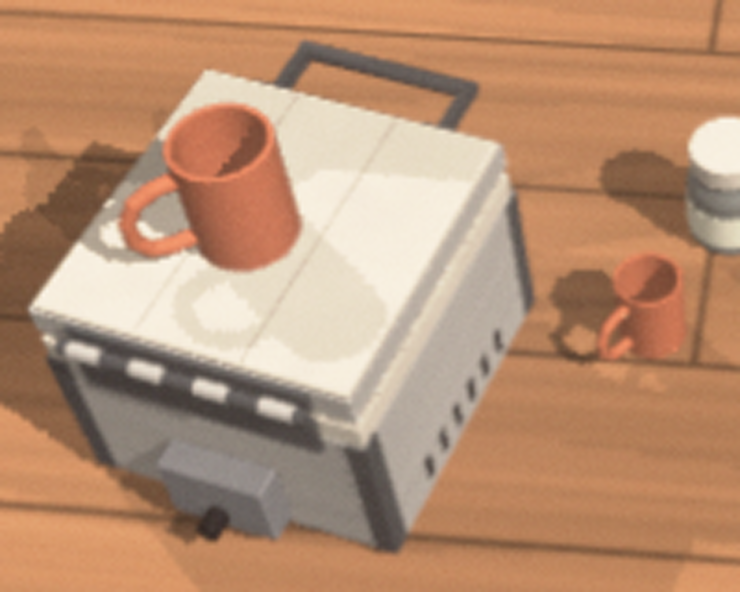

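View pics/top0_board.png

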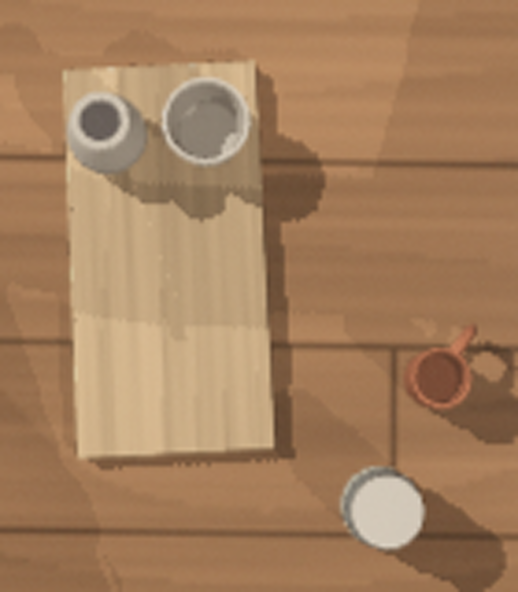

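The lid mug at top (433,210) / scene (122,171), which stands on the lid with its ear toward the rear right, is the largest mug. The look-alikes are the small mugs at top (330,241) and (395,140). The lid mug matches the description, so I choose it. The handle bar is at top (379,268)–(426,280), facing the robot.

Run:
```python
from h import *
from scipy.spatial.transform import Rotation as Ro
lid=np.array([[187,152],[493,230],[430,542],[118,464]])/4+[340,130]
P=onz("top",lid,.165); print(P.round(4), np.linalg.norm(P-np.roll(P,-1,0),axis=1).round(3))
c=P.mean(0); a=(P[0]-P[3]+P[1]-P[2]); th=np.arctan2(a[1],a[0]); print("kiln",c[:2].round(4),np.degrees(th))
R=np.array([[np.cos(th),-np.sin(th)],[np.sin(th),np.cos(th)]])
bar=np.array([[163,550],[345,590]])/4+[340,130]
B=onz("top",bar,.156); print("bar",B,B.mean(0), "from kiln:",c[:2]+R@[-.145,0])
s=np.array([[305,50],[475,92]])/3.7+[60,120]; print("bar scene",onz("scene",s,.156), onz("scene",s,.156).mean(0))
sl=np.array([[208,72],[505,148],[350,405],[32,310]])/3.7+[60,120]; Ps=onz("scene",sl,.165); print("lid scene",Ps.round(4),Ps.mean(0))
# mug rim by red ellipse
rim=np.array([373,315])/4+[340,130]; print("rim top",onz("top",rim,.24))
rs=np.array([221,143])/3.7+[60,120]; print("rim scene",onz("scene",rs,.24))
ear=np.array([428,258])/4+[340,130]; E=onz("top",ear,.165+.045); m=onz("top",rim,.24); print("ear dir",E-m, np.degrees(np.arctan2(*(E-m)[0,1::-1])))
es=np.array([125,222])/3.7+[60,120]; print("ear scene",onz("scene",es,.165+.04))
b=np.array([[62,70],[256,60],[273,448],[79,458]])/3.7+[210,140]; Pb=onz("top",b,.018); print("board",Pb.round(4),Pb.mean(0))
o=status.get_obs(); print(Ro.from_quat(np.roll(o["tool_rot"],-1)).as_matrix().round(3))
print("jar",onz("top",np.array([[387,511]])/3.7+[210,140],.08))
print("pots",onz("top",np.array([[102,120],[206,121]])/3.7+[210,140],.07))
```

```text
[[ 0.715  -0.1445  0.165 ]
 [ 0.6693 -0.3359  0.165 ]
 [ 0.4764 -0.2903  0.165 ]
 [ 0.5212 -0.0996  0.165 ]] [0.197 0.198 0.196 0.199]
kiln [ 0.5955 -0.2176] -13.174820171604932
bar [[ 0.46935817 -0.12896563  0.156     ]
 [ 0.44637851 -0.24084478  0.156     ]] [ 0.45786834 -0.1849052   0.156     ] from kiln: [ 0.45430109 -0.18452642]
bar scene [[ 0.45017433 -0.23504594  0.156     ]
 [ 0.47790849 -0.12169135  0.156     ]] [ 0.46404141 -0.17836865  0.156     ]
lid scene [[ 0.4831 -0.2858  0.165 ]
 [ 0.5311 -0.0922  0.165 ]
 [ 0.7226 -0.1404  0.165 ]
 [ 0.6743 -0.332   0.165 ]] [ 0.60278345 -0.2126028   0.165     ]
rim top [[ 0.60643107 -0.2277152   0.24      ]]
rim scene [[ 0.60955251 -0.22404574  0.24      ]]
ear dir [[ 0.03772316 -0.04620041 -0.03      ]] -50.76797682478727
ear scene [[ 0.64005425 -0.27795548  0.205     ]]
board [[0.7659 0.2739 0.018 ]
 [0.7764 0.1235 0.018 ]
 [0.4775 0.1061 0.018 ]
 [0.468  0.2523 0.018 ]] [0.6219557  0.18895109 0.018     ]
[[ 0.279 -0.96  -0.001]
 [-0.96  -0.279  0.002]
 [-0.002  0.    -1.   ]]
jar [[0.43618081 0.02552048 0.08      ]]
pots [[0.71653277 0.23602937 0.07      ]
 [0.71705928 0.15957611 0.07      ]]
```

```bash
cat >> h.py <<'E'
from scipy.spatial.transform import Rotation as Ro
def togo(P,yaw_deg=None):
    o=status.get_obs(); M=Ro.from_quat(np.roll(o["tool_rot"],-1)).as_matrix()
    y=np.degrees(np.arctan2(M[1,0],M[0,0]))
    d=M.T@(np.array(P)-o["eef_pos"])*1000
    r=0 if yaw_deg is None else np.radians((y-yaw_deg+180)%360-180)
    print("t",round(o["t"],2),"pos",o["eef_pos"].round(4),"yaw",round(y,1),"F",o["contact_force"].round(1),"w",round(o["gripper_width"],3),"| go mm",d.round(1),"roll",round(r,3),"q7",o["q"][6].round(2))
E
python3 -c "
from h import *
togo([.608,-.226,.315],16)"
```

```text
t 0.1 pos [ 0.1882 -0.6477  0.2474] yaw -73.8 F [-0.3 -0.  -1.7] w 1.002 | go mm [-287.9 -520.8  -67.2] roll -1.567 q7 -0.08
```

Emit:
{"op": "arm_command", "data": {"series": [[85,[-10,-20,-30],-0.1],[85,[-30,-60,-60],-0.25],[85,[-60,-105,-67],-0.4],[85,[-85,-155,-67],-0.55],[85,[-110,-205,-67],-0.7],[85,[-140,-255,-67],-0.85],[85,[-170,-305,-67],-1.0],[85,[-195,-355,-67],-1.15]], "squeeze": 40}}

```text
t: 1.1
eef_pos: [0.4757, -0.3601, 0.3151]
tool_rot: [-0.0, 0.998, -0.066, -0.0]
contact_force: [-0.3, -1.0, 0.6]
gripper_width: 0.994
```

```bash
python3 -c "
from h import *
togo([.608,-.226,.315],16)"
```

```text
t 1.1 pos [ 0.4757 -0.3601  0.3151] yaw -7.6 F [-0.3 -1.   0.6] w 0.994 | go mm [ 113.4 -150.5    0. ] roll -0.412 q7 0.31
```

Emit:
{"op": "arm_command", "data": {"series": [[85,[35,-45,0],-0.1],[85,[65,-85,0],-0.25],[85,[90,-120,0],-0.35],[85,[105,-140,0],-0.41],[85,[113,-150,0],-0.41],[85,[113,-150,0],-0.41]]}}

```text
t: 1.85
eef_pos: [0.6072, -0.2293, 0.315]
tool_rot: [0.0, 0.991, 0.135, -0.0]
contact_force: [-0.7, -1.3, 0.0]
gripper_width: 0.993
```

Run:
```python
from h import *
togo([.608,-.226,.213],16)
for n in ("scene","top"):
    im=read_camera(n); cv2.imwrite(f"pics/{n}1.png",im)
    im=im[80:290,40:300] if n=="scene" else im[120:330,300:500]
    cv2.imwrite(f"pics/{n}1c.png",cv2.resize(im,None,fx=2.8,fy=2.8,interpolation=cv2.INTER_CUBIC))
```

```text
t 1.85 pos [ 0.6072 -0.2293  0.315 ] yaw 15.5 F [-0.7 -1.3  0. ] w 0.993 | go mm [  1.7  -3.  102. ] roll -0.009 q7 0.38
```

View pics/scene1c.png

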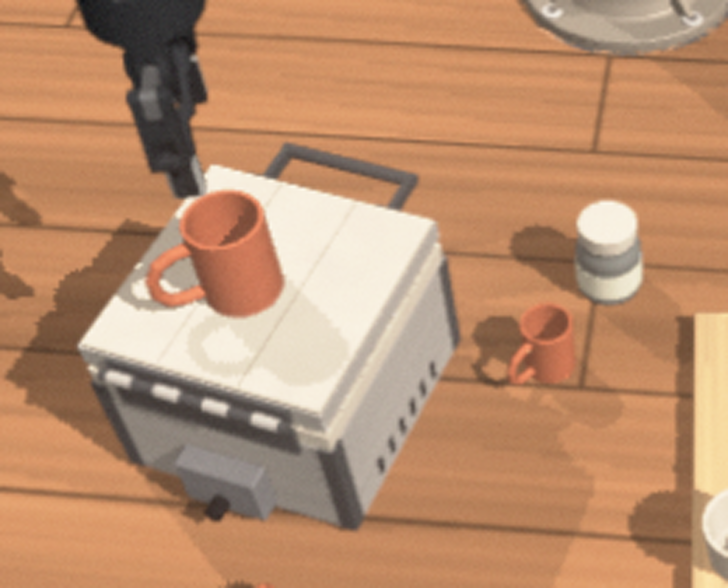

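View pics/top1c.png

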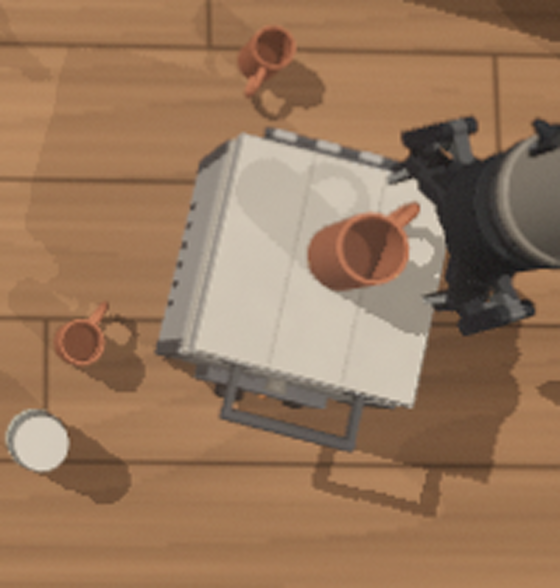

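Run:
```python
from h import *
o=status.get_obs();M=Ro.from_quat(np.roll(o["tool_rot"],-1)).as_matrix()
print(o["eef_pos"],M.round(3), o["q"], o["t"])
P=o["eef_pos"]
for n in("top","scene"):
    print(n,proj(n,[P,P+M[:,2]*.017,P+M[:,0]*.045,P-M[:,0]*.045,P-M[:,2]*.2]).round(1))
print(ray("top",[283,210]),ray("scene",[283,210]))
```

```text
[ 0.60646734 -0.23074413  0.31518923] [[ 0.964  0.266 -0.001]
 [ 0.266 -0.964 -0.001]
 [-0.001  0.001 -1.   ]] [ 0.60103186  0.42390178 -0.46581747  1.51627104  0.1972668   1.24865806
  0.37692391] 1.95
top [[449.4 204.9]
 [445.8 205.9]
 [443.1 184.2]
 [455.8 225.9]
 [506.8 190. ]]
scene [[107.4 129.7]
 [109.6 136.2]
 [106.9 146.4]
 [107.9 114. ]
 [ 76.2  37.9]]
(array([0.51117856, 0.12285912, 1.08802252]), array([[ 0.10214774, -0.01163606, -0.99470195]])) (array([1.29615713, 0.14993182, 0.99211532]), array([[-0.6134751 , -0.04126149, -0.78874233]]))
```

View pics/top1.png

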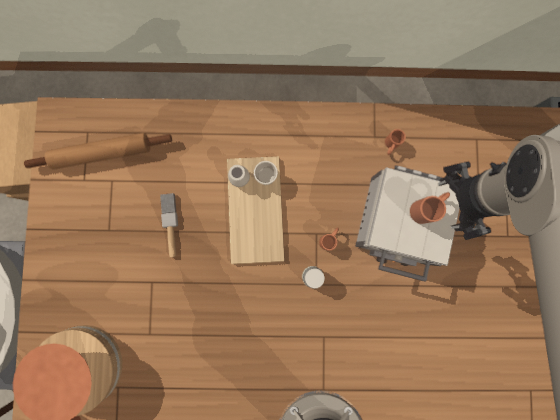

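View pics/scene1.png

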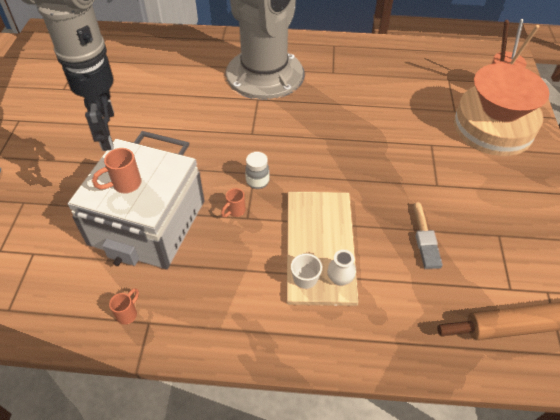

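Emit:
{"op": "arm_command", "data": {"series": [[85,[2.7,-4.1,10],0],[85,[2.7,-4.1,30],0],[85,[2.7,-4.1,55],0],[85,[2.7,-4.1,80],0],[85,[2.7,-4.1,95],0],[85,[2.7,-4.1,100],0],[85,[2.7,-4.1,100],0]]}}

```text
t: 2.82
eef_pos: [0.609, -0.2242, 0.2154]
tool_rot: [-0.0, 0.991, 0.136, 0.0]
contact_force: [0.1, -0.6, 1.1]
gripper_width: 0.996
```

Run:
```python
from h import *
togo([.608,-.226,.213],16)
for n in ("scene","top"):
    im=read_camera(n); cv2.imwrite(f"pics/{n}2.png",im)
    im=im[80:290,40:300] if n=="scene" else im[120:330,300:500]
    cv2.imwrite(f"pics/{n}2c.png",cv2.resize(im,None,fx=2.8,fy=2.8,interpolation=cv2.INTER_CUBIC))
```

```text
t 2.83 pos [ 0.609  -0.2242  0.2154] yaw 15.6 F [ 0.1 -0.6  1.1] w 0.996 | go mm [-1.5  1.4  2.4] roll -0.007 q7 0.33
```

View pics/scene2c.png

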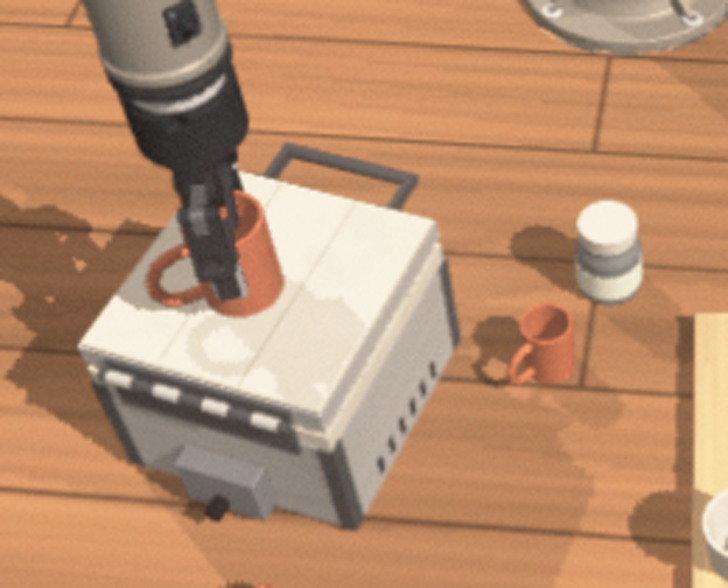

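View pics/top2c.png

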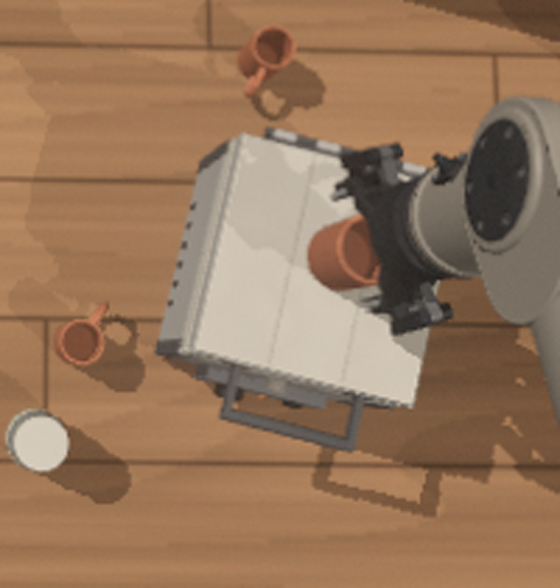

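The jaws straddle the mug (scene crop around (230,260)), and the ear at (170,275) is clear of the finger. I'll close on it.

Emit:
{"op": "arm_command", "data": {"series": [[50,[0,0,3],0],[50,[0,0,3],0],[50,[0,0,3],0],[50,[0,0,3],0],[50,[0,0,3],0],[50,[0,0,3],0]], "squeeze": 35}}

```text
t: 3.68
eef_pos: [0.6089, -0.2244, 0.2128]
tool_rot: [0.0, 0.991, 0.135, 0.0]
contact_force: [-2.5, -0.9, 5.1]
gripper_width: 0.703
```

Emit:
{"op": "arm_command", "data": {"series": [[50,[0,0,-5],0],[50,[0,0,-20],0],[50,[0,0,-40],0],[50,[0,0,-60],0],[50,[0,0,-70],0],[50,[0,0,-70],0]]}}

```text
t: 4.42
eef_pos: [0.6094, -0.2242, 0.2835]
tool_rot: [0.0, 0.991, 0.136, 0.001]
contact_force: [-0.3, 0.3, -2.1]
gripper_width: 0.704
```

Run:
```python
from h import *
togo([.557,.185,.28],16)
im=read_camera("scene"); cv2.imwrite("pics/scene3.png",im)
cv2.imwrite("pics/scene3c.png",cv2.resize(im[60:290,40:300],None,fx=2.6,fy=2.6,interpolation=cv2.INTER_CUBIC))
```

```text
t 4.42 pos [ 0.6094 -0.2242  0.2835] yaw 15.6 F [-0.3  0.3 -2.1] w 0.704 | go mm [  59.4 -408.3    3.2] roll -0.007 q7 0.36
```

View pics/scene3c.png

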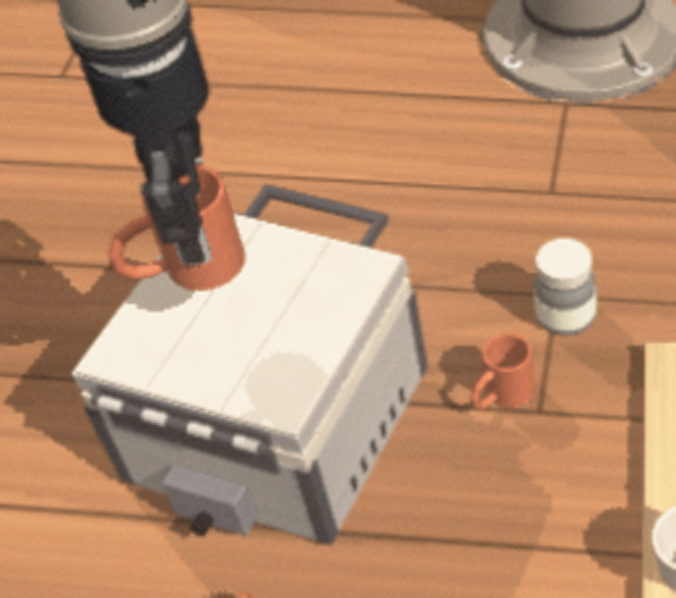

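The mug is off the lid at scene crop (205,230), upright and held. The shadow has separated from it. Carrying it to the board.

Emit:
{"op": "arm_command", "data": {"series": [[50,[3,-20,0],0],[50,[9,-60,0],0],[50,[16,-110,0],0],[50,[24,-165,0],0],[50,[32,-220,0],0],[50,[40,-275,0],0],[50,[47,-325,0],0],[50,[53,-365,0],0]]}}

```text
t: 5.48
eef_pos: [0.5598, 0.1454, 0.2818]
tool_rot: [-0.0, 0.991, 0.137, -0.001]
contact_force: [0.5, 0.8, -1.5]
gripper_width: 0.704
```

Emit:
{"op": "arm_command", "data": {"series": [[50,[4,-24,0],0],[50,[6,-40,0],0],[50,[6,-43,20],0],[50,[6,-43,50],0],[50,[6,-43,90],0],[50,[6,-43,130],0],[50,[6,-43,160],0],[50,[6,-43,175],0]]}}

```text
t: 6.48
eef_pos: [0.5549, 0.184, 0.1054]
tool_rot: [0.0, 0.991, 0.135, -0.002]
contact_force: [-0.1, 0.0, -2.1]
gripper_width: 0.7
```

Run:
```python
from h import *
togo([.557,.185,.0658],16)
for n in ("scene","top"):
    im=read_camera(n); cv2.imwrite(f"pics/{n}4.png",im)
    im=im[120:330,220:440] if n=="scene" else im[120:330,180:400]
    cv2.imwrite(f"pics/{n}4c.png",cv2.resize(im,None,fx=2.8,fy=2.8,interpolation=cv2.INTER_CUBIC))
```

```text
t 6.47 pos [0.5549 0.184  0.1054] yaw 15.6 F [-0.1  0.  -2.1] w 0.7 | go mm [ 2.4 -0.4 39.6] roll -0.008 q7 -0.48
```

View pics/scene4c.png

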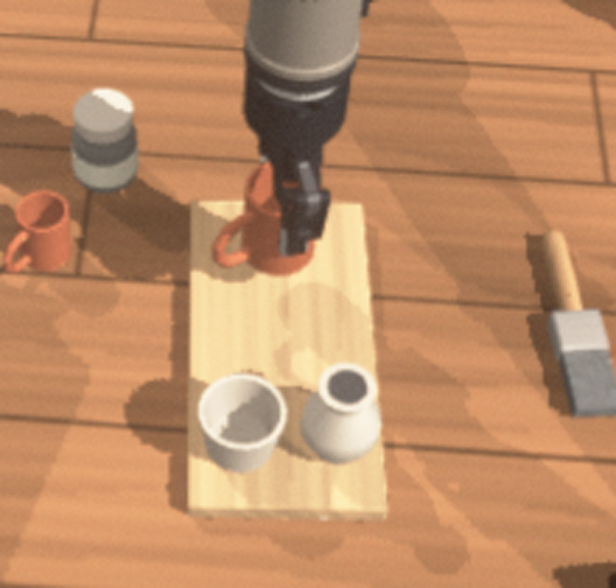

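View pics/top4c.png

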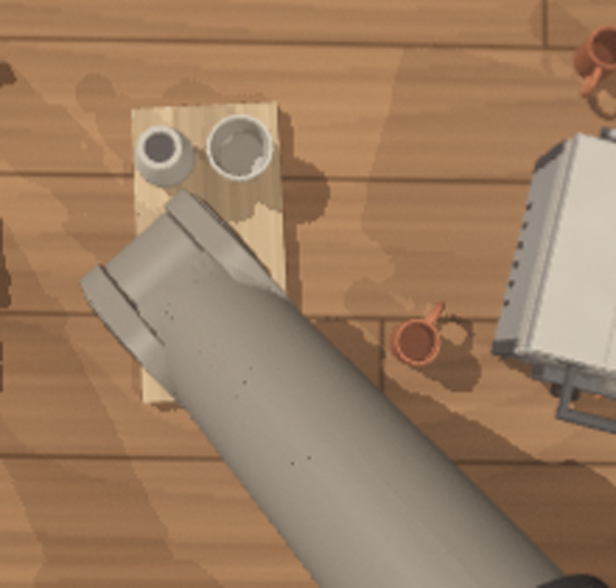

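The mug is over the board's free half, at scene crop (280,230), upright. Lowering.

Emit:
{"op": "arm_command", "data": {"series": [[50,[2,0,10],0],[50,[2,0,22],0],[50,[2,0,31],0],[50,[2,0,36],0],[50,[2,0,37],0],[50,[2,0,37],0]]}}

```text
t: 7.32
eef_pos: [0.5582, 0.1853, 0.0705]
tool_rot: [-0.0, 0.991, 0.136, 0.0]
contact_force: [-0.2, -0.6, -2.2]
gripper_width: 0.699
```

Emit:
{"op": "arm_command", "data": {"series": [[50,[0,0,1],0],[50,[0,0,2],0],[50,[0,0,2],0]]}}

```text
t: 7.7
eef_pos: [0.5581, 0.1852, 0.0683]
tool_rot: [0.0, 0.991, 0.136, 0.0]
contact_force: [0.5, -0.3, -2.3]
gripper_width: 0.704
```

Emit:
{"op": "arm_command", "data": {"series": [[50,[0,0,1],0],[50,[0,0,2],0],[50,[0,0,2.5],0],[50,[0,0,2.5],0]]}}

```text
t: 8.2
eef_pos: [0.558, 0.1852, 0.0658]
tool_rot: [0.0, 0.991, 0.136, -0.0]
contact_force: [-1.2, 0.5, -1.2]
gripper_width: 0.701
```

Emit:
{"op": "arm_command", "data": {"series": [[50,[0,0,0.7],0],[50,[0,0,1.4],0],[50,[0,0,1.4],0]]}}

```text
t: 8.57
eef_pos: [0.558, 0.1852, 0.0657]
tool_rot: [0.0, 0.991, 0.136, 0.0]
contact_force: [-5.5, -2.3, 12.1]
gripper_width: 0.703
```

Contact with the board (12 N up). Releasing, then rising.

Emit:
{"op": "arm_command", "data": {"series": [[50,[0,0,-0.8],0],[85,[0,0,-0.8],0],[85,[0,0,-0.8],0],[85,[0,0,-0.8],0],[85,[0,0,-0.8],0]]}}

```text
t: 9.2
eef_pos: [0.5581, 0.1852, 0.0651]
tool_rot: [-0.0, 0.991, 0.136, -0.0]
contact_force: [-0.2, 0.4, -1.1]
gripper_width: 0.992
```

Emit:
{"op": "arm_command", "data": {"series": [[85,[0,0,-10],0],[85,[0,0,-35],0],[85,[0,0,-70],0],[85,[0,0,-110],0],[85,[0,0,-150],0],[85,[0,0,-190],0],[85,[0,0,-200],0],[85,[0,0,-200],0]]}}

```text
t: 10.2
eef_pos: [0.5582, 0.1852, 0.2658]
tool_rot: [0.0, 0.991, 0.136, 0.001]
contact_force: [-0.3, -0.6, -0.6]
gripper_width: 0.997
```

Run:
```python
from h import *
togo([.459,-.182,.27],-13.4)
for n in ("scene","top"):
    im=read_camera(n); cv2.imwrite(f"pics/{n}5.png",im)
    im=im[120:330,220:440] if n=="scene" else im[120:330,180:400]
    cv2.imwrite(f"pics/{n}5c.png",cv2.resize(im,None,fx=2.8,fy=2.8,interpolation=cv2.INTER_CUBIC))
```

```text
t 10.2 pos [0.5582 0.1852 0.2658] yaw 15.6 F [-0.3 -0.6 -0.6] w 0.997 | go mm [-194.1  327.1   -4.4] roll 0.506 q7 -0.37
```

View pics/scene5c.png

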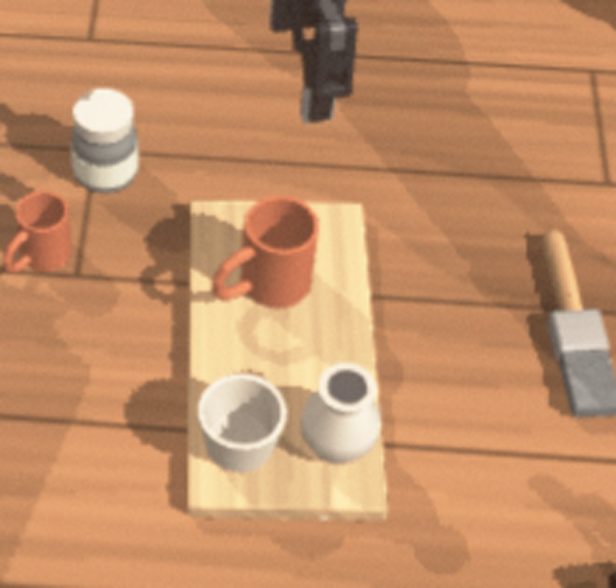

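The mug stands upright on the free half at scene crop (280,255), with the pots untouched. Next is the handle.

Emit:
{"op": "arm_command", "data": {"series": [[40,[-10,17,0],0.05],[40,[-30,50,0],0.1],[40,[-57,95,0],0.2],[40,[-85,143,0],0.3],[40,[-113,190,0],0.4],[40,[-140,237,0],0.5],[40,[-165,280,0],0.506],[40,[-184,310,0],0.506]]}}

```text
t: 11.3
eef_pos: [0.4617, -0.1663, 0.2643]
tool_rot: [0.0, 0.993, -0.12, -0.001]
contact_force: [1.1, 0.0, -0.1]
gripper_width: 0.466
```

Emit:
{"op": "arm_command", "data": {"series": [[40,[-1.5,9,0],0],[40,[-2.5,18,0],0],[40,[-2.5,18,0],0],[40,[-2.5,18,0],0]]}}

```text
t: 11.8
eef_pos: [0.4579, -0.1786, 0.2652]
tool_rot: [-0.0, 0.993, -0.116, 0.0]
contact_force: [0.5, -0.2, 0.3]
gripper_width: 0.467
```

Run:
```python
from h import *
togo([.459,-.182,.148],-13.4)
for n in ("scene","top"):
    im=read_camera(n); cv2.imwrite(f"pics/{n}6.png",im)
    im=im[60:290,40:300] if n=="scene" else im[120:330,300:500]
    cv2.imwrite(f"pics/{n}6c.png",cv2.resize(im,None,fx=2.6,fy=2.6,interpolation=cv2.INTER_CUBIC))
```

```text
t 11.8 pos [ 0.4579 -0.1786  0.2652] yaw -13.3 F [ 0.5 -0.2  0.3] w 0.467 | go mm [  1.9   3.  117.2] roll 0.002 q7 -0.06
```

View pics/scene6c.png

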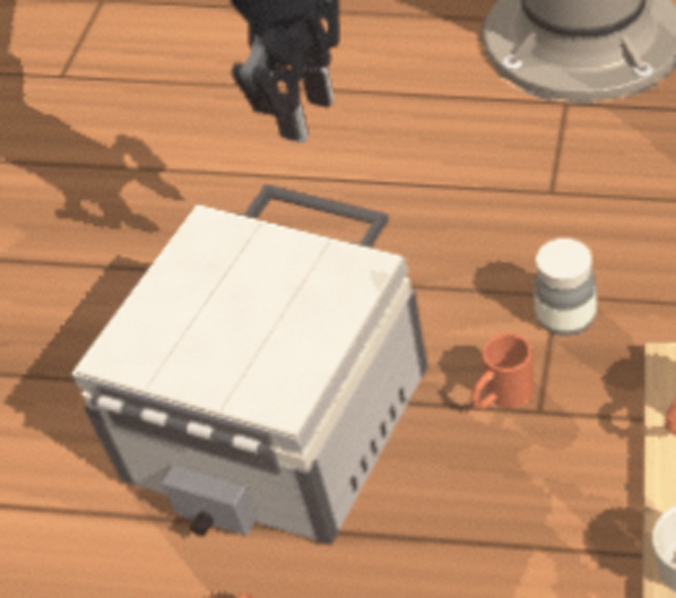

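View pics/top6c.png

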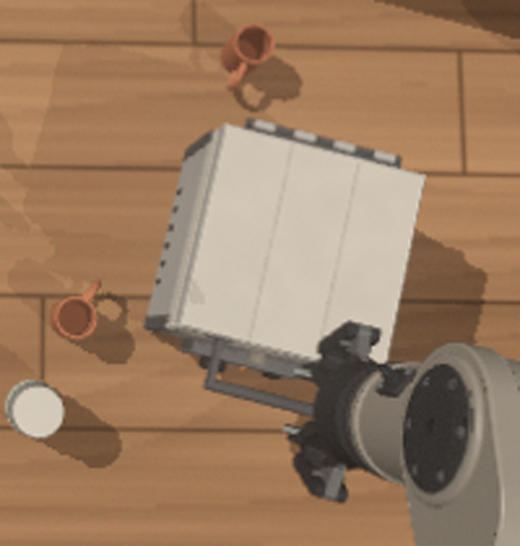

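Fingers are at the handle's y, above the bar. I'll descend to just above the bar and check.

Emit:
{"op": "arm_command", "data": {"series": [[40,[2,3,10],0],[40,[2,3,35],0],[40,[2,3,60],0],[40,[2,3,75],0],[40,[2,3,78],0],[40,[2,3,78],0]]}}

```text
t: 12.65
eef_pos: [0.4591, -0.1832, 0.1875]
tool_rot: [0.0, 0.993, -0.117, 0.0]
contact_force: [0.0, -0.4, 0.0]
gripper_width: 0.469
```

Run:
```python
from h import *
togo([.459,-.182,.148],-13.4)
for n in ("scene","top"):
    im=read_camera(n); cv2.imwrite(f"pics/{n}7.png",im)
    im=im[100:220,80:240] if n=="scene" else im[210:310,360:490]
    cv2.imwrite(f"pics/{n}7c.png",cv2.resize(im,None,fx=4.8,fy=4.8,interpolation=cv2.INTER_CUBIC))
```

```text
t 12.65 pos [ 0.4591 -0.1832  0.1875] yaw -13.4 F [ 0.  -0.4  0. ] w 0.469 | go mm [-0.4 -1.1 39.5] roll -0.0 q7 -0.11
```

View pics/scene7c.png

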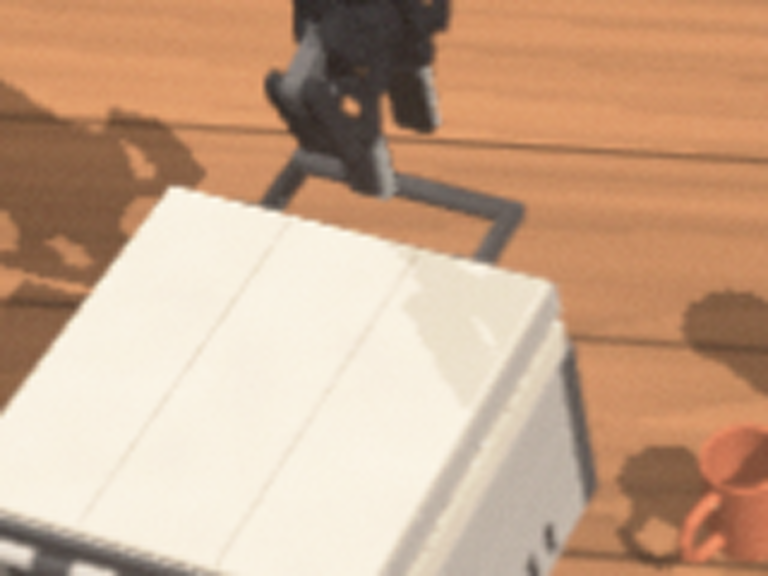

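View pics/top7c.png

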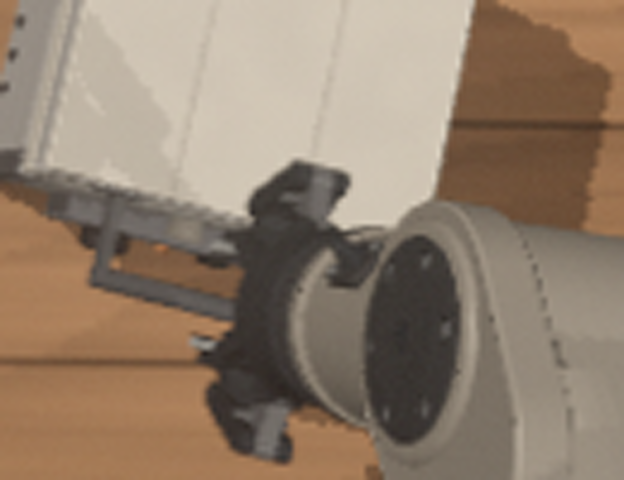

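Run:
```python
from h import *
P=status.get_obs()["eef_pos"]; M=Ro.from_quat(np.roll(status.get_obs()["tool_rot"],-1)).as_matrix()
for n,o,tips,bar in (("scene",(80,100),[(378,192),(422,130)],[(310,165),(505,207)]),("top",(360,210),[(240,240),(202,345)],[(105,280),(235,310)])):
    for z in (.170,.176):
        T=onz(n,np.array(tips)/4.8+o,z); print(n,z,"tips in tool xy mm",((T-P)@M*1000).round(1)[:,:2].tolist())
    B=onz(n,np.array(bar)/4.8+o,.156 if n=="scene" else .156); print(n,"bar in tool xy",((B-P)@M*1000).round(1).tolist())
```

```text
scene 0.17 tips in tool xy mm [[22.7, -2.0], [-22.0, -3.1]]
scene 0.176 tips in tool xy mm [[27.9, -5.7], [-16.4, -6.9]]
scene bar in tool xy [[4.0, 46.4, 32.0], [0.9, -55.1, 32.0]]
top 0.17 tips in tool xy mm [[31.7, 6.1], [-24.0, -1.3]]
top 0.176 tips in tool xy mm [[31.3, 4.0], [-24.0, -3.3]]
top bar in tool xy [[-4.2, -52.0, 32.0], [-2.8, 16.0, 32.0]]
```

Emit:
{"op": "arm_command", "data": {"series": [[40,[0,-2,8],0],[40,[0,-2,20],0],[40,[0,-2,32],0],[40,[0,-2,39],0],[40,[0,-2,39.5],0],[40,[0,-2,39.5],0]]}}

```text
t: 13.5
eef_pos: [0.4594, -0.1812, 0.1478]
tool_rot: [-0.0, 0.993, -0.117, 0.0]
contact_force: [0.1, 0.4, 0.8]
gripper_width: 0.473
```

No contact on the way down. Closing gently on the bar.

Emit:
{"op": "arm_command", "data": {"series": [[20,[0,0,0],0],[20,[0,0,0],0],[5,[0,0,0],0],[5,[0,0,0],0],[5,[0,0,0],0]], "squeeze": 25}}

```text
t: 14.12
eef_pos: [0.4557, -0.1805, 0.1474]
tool_rot: [-0.0, 0.993, -0.117, -0.004]
contact_force: [-10.7, 3.6, 11.0]
gripper_width: 0.135
```

Run:
```python
from h import *
togo([.459,-.182,.148],-13.4)
for n in ("scene","top"):
    im=read_camera(n); cv2.imwrite(f"pics/{n}8.png",im)
    im=im[100:220,80:240] if n=="scene" else im[210:310,360:490]
    cv2.imwrite(f"pics/{n}8c.png",cv2.resize(im,None,fx=4.8,fy=4.8,interpolation=cv2.INTER_CUBIC))
```

```text
t 14.12 pos [ 0.4557 -0.1805  0.1474] yaw -13.4 F [-10.7   3.6  11. ] w 0.135 | go mm [ 3.5  0.7 -0.6] roll -0.001 q7 -0.14
```

View pics/scene8c.png

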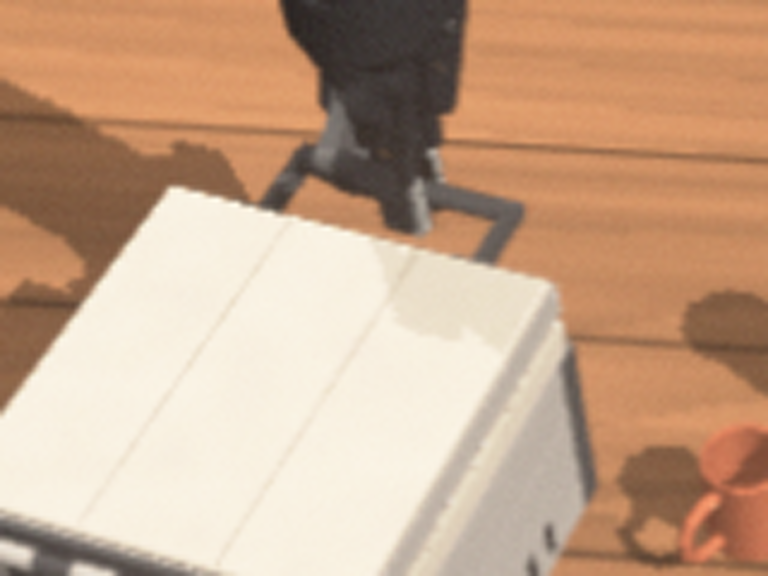

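The bar is held (opening ≈ 11.5 mm). The jaws centred about 3.5 mm toward the robot, so I'll fold that offset in and follow the 255 mm arc.

Emit:
{"op": "arm_command", "data": {"series": [[5,[-3.5,0,0],0],[5,[-3.3,0,-9],0],[5,[-2.5,0,-22.2],0],[5,[-1,0,-35.5],0],[5,[1.2,0,-48.7],0],[5,[4.1,0,-61.7],0],[5,[5.7,0,-68],0],[5,[5.7,0,-68],0]], "squeeze": 45}}

```text
t: 15.22
eef_pos: [0.4643, -0.1825, 0.2158]
tool_rot: [0.0, 0.993, -0.117, -0.0]
contact_force: [-3.2, -0.3, -3.5]
gripper_width: 0.12
```

Run:
```python
from h import *
togo([.459,-.182,.148],-13.4)
for n in ("scene","top"):
    im=read_camera(n); cv2.imwrite(f"pics/{n}9.png",im)
    im=im[60:270,60:260] if n=="scene" else im[150:310,340:490]
    cv2.imwrite(f"pics/{n}9c.png",cv2.resize(im,None,fx=2.8,fy=2.8,interpolation=cv2.INTER_CUBIC))
```

```text
t 15.22 pos [ 0.4643 -0.1825  0.2158] yaw -13.4 F [-3.2 -0.3 -3.5] w 0.12 | go mm [-5.2  0.7 67.8] roll -0.0 q7 -0.09
```

View pics/scene9c.png

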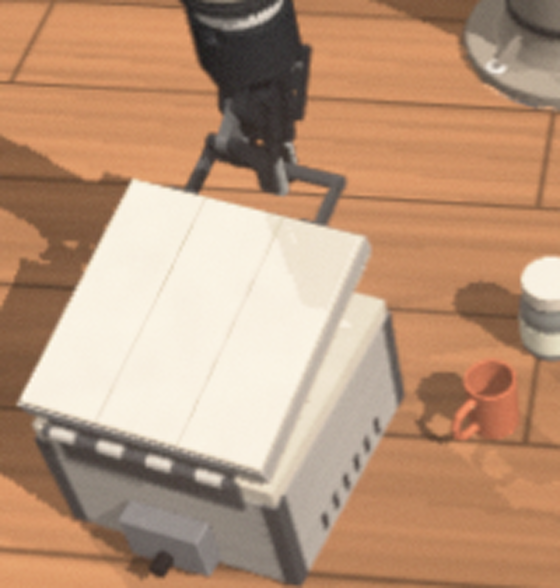

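The lid is rising (about 15°) with the bar held at crop (270,170). Continuing along the arc.

Emit:
{"op": "arm_command", "data": {"series": [[5,[3.7,0,-15],0],[5,[9.2,0,-29.6],0],[5,[15.6,0,-43.8],0],[5,[22.9,0,-57.6],0],[5,[30.9,0,-70.9],0],[5,[39.8,0,-83.7],0],[5,[49.5,0,-95.9],0],[5,[52.5,0,-99.3],0]]}}

```text
t: 16.32
eef_pos: [0.5149, -0.1948, 0.3169]
tool_rot: [0.0, 0.993, -0.117, -0.001]
contact_force: [-12.8, 0.5, 4.9]
gripper_width: 0.118
```

Emit:
{"op": "arm_command", "data": {"series": [[5,[0,0,0],0],[5,[0,0,0],0]]}}

```text
t: 16.58
eef_pos: [0.5145, -0.1947, 0.3163]
tool_rot: [0.0, 0.993, -0.117, -0.002]
contact_force: [-11.8, 0.9, 5.6]
gripper_width: 0.121
```

Run:
```python
from h import *
togo([.459,-.182,.148],-13.4)
for n in ("scene","top"):
    im=read_camera(n); cv2.imwrite(f"pics/{n}10.png",im)
    im=im[20:270,60:260] if n=="scene" else im[130:330,320:500]
    cv2.imwrite(f"pics/{n}10c.png",cv2.resize(im,None,fx=2.4,fy=2.4,interpolation=cv2.INTER_CUBIC))
```

```text
t 16.57 pos [ 0.5145 -0.1947  0.3163] yaw -13.4 F [-11.8   0.9   5.6] w 0.121 | go mm [-56.4   0.4 168.5] roll -0.001 q7 -0.07
```

View pics/scene10c.png

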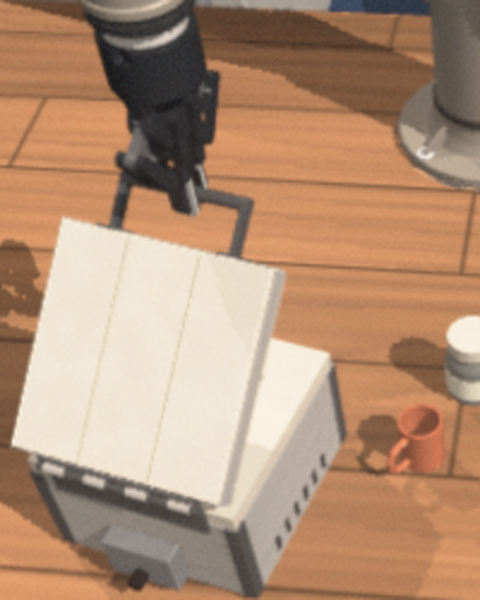

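View pics/top10c.png

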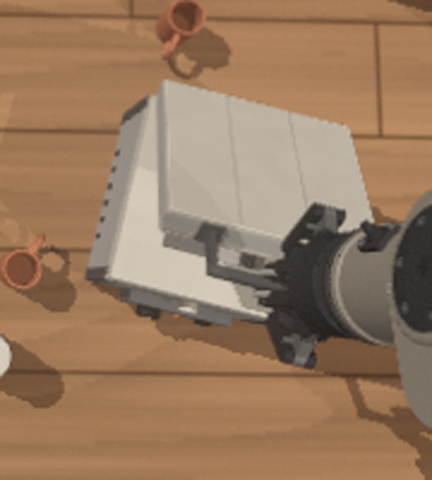

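The force shows the command pressing about 4 mm inside the true arc. I'll relax x, then measure the lid angle from corner rays cast onto the lid's side planes.

Emit:
{"op": "arm_command", "data": {"series": [[5,[-2,0,0],0],[5,[-4,0,0],0],[5,[-4,0,0],0]]}}

```text
t: 17.05
eef_pos: [0.5134, -0.1944, 0.3153]
tool_rot: [0.0, 0.993, -0.117, 0.002]
contact_force: [3.0, -4.2, -8.2]
gripper_width: 0.119
```

```bash
cat > ang.py <<'E'
from h import *
def lidang(n,uv,yk,c,th):
    # ray onto kiln plane y=yk, then kiln-frame x,z and angle of the corner (-210,+15 from hinge)
    R=np.array([[np.cos(th),-np.sin(th),0],[np.sin(th),np.cos(th),0],[0,0,1]])
    o,D=ray(n,uv); o=R.T@(o-[c[0],c[1],0]); D=D@R
    p=o+D*((yk-o[1])/D[:,1])[:,None]; d=p-[.110,0,.150]
    return p,np.degrees(np.arctan2(d[:,2],-d[:,0])),np.hypot(d[:,0],d[:,2])
E
python3 - <<'E'
from ang import *
togo([.459,-.182,.148],-13.4)
for n in ("scene","top"):
    im=read_camera(n); cv2.imwrite(f"pics/{n}11.png",im)
    im=im[60:180,60:220] if n=="scene" else im[140:260,350:490]
    cv2.imwrite(f"pics/{n}11c.png",cv2.resize(im,None,fx=4.8,fy=4.8,interpolation=cv2.INTER_CUBIC))
E
```

```text
t 17.05 pos [ 0.5134 -0.1944  0.3153] yaw -13.4 F [ 3.  -4.2 -8.2] w 0.119 | go mm [-56.4   0.5 167.1] roll -0.0 q7 -0.07
```

View pics/scene11c.png

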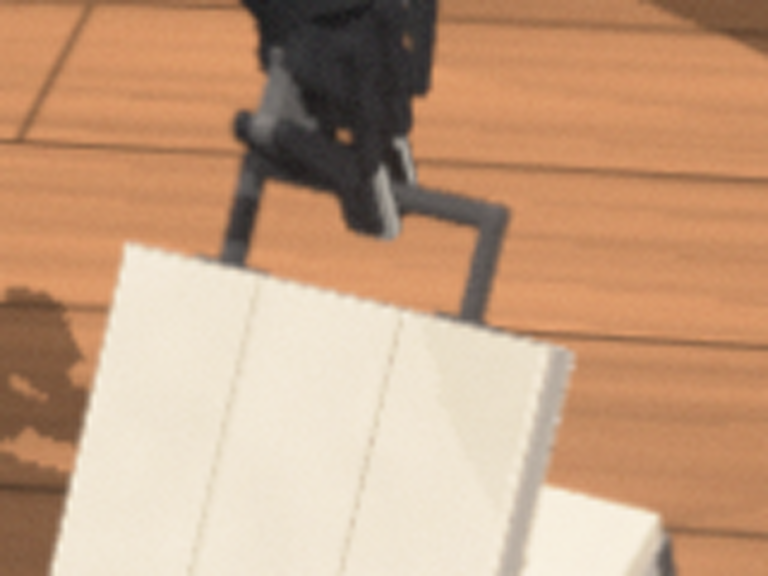

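View pics/top11c.png

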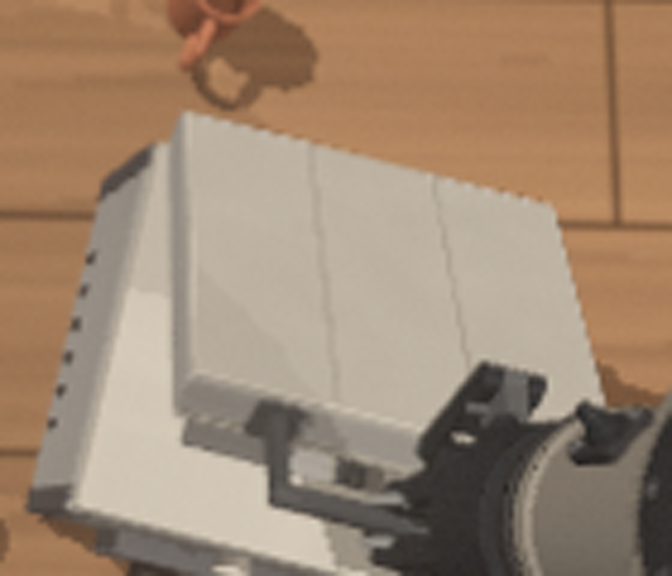

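Run:
```python
from ang import *
c=(.599,-.215); th=np.radians(-13.4)
print(lidang("scene",np.array([[555,348]])/4.8+[60,60],.1,c,th))
print(lidang("scene",np.array([[127,243]])/4.8+[60,60],-.1,c,th))
print(lidang("top",np.array([[197,376]])/4.8+[350,140],.1,c,th))
# triangulate left front top corner
o1,D1=ray("scene",np.array([[555,348]])/4.8+[60,60]);o2,D2=ray("top",np.array([[197,376]])/4.8+[350,140])
A=np.c_[D1[0],-D2[0]]; s=np.linalg.lstsq(A,o2-o1,rcond=None)[0]; p=(o1+D1[0]*s[0]+o2+D2[0]*s[1])/2
print("gap",np.linalg.norm(o1+D1[0]*s[0]-o2-D2[0]*s[1]))
R=np.array([[np.cos(th),-np.sin(th)],[np.sin(th),np.cos(th)]]); k=R.T@(p[:2]-c); d=np.array([k[0]-.11,p[2]-.15]); print(k,p[2],"ang-4.1 =",np.degrees(np.arctan2(d[1],-d[0]))-4.09,np.hypot(*d))
```

```text
(array([[-0.04178342,  0.1       ,  0.293717  ]]), array([43.43635864]), array([0.20902818]))
(array([[-0.04415921, -0.1       ,  0.29328656]]), array([42.90657779]), array([0.21046639]))
(array([[-0.0471001 ,  0.1       ,  0.32040816]]), array([47.3268923]), array([0.23177442]))
gap 0.006273174468830527
[-0.0437289   0.09527901] 0.29152505986603094 ang-4.1 = 38.54312009985237 0.20895434146651423
```

Emit:
{"op": "arm_command", "data": {"series": [[5,[3,0,-4],0],[5,[7,0,-8],0],[5,[11.5,0,-12],0],[5,[16,0,-16],0],[5,[16,0,-16],0],[5,[16,0,-16],0],[5,[16,0,-16],0]]}}

```text
t: 18.02
eef_pos: [0.5271, -0.1977, 0.331]
tool_rot: [0.0, 0.993, -0.117, -0.0]
contact_force: [-3.9, -3.6, -2.7]
gripper_width: 0.123
```

Run:
```python
from ang import *
togo([.459,-.182,.148],-13.4)
for n in ("scene","top"):
    im=read_camera(n); cv2.imwrite(f"pics/{n}12.png",im)
    im=im[60:180,60:220] if n=="scene" else im[140:260,350:490]
    cv2.imwrite(f"pics/{n}12c.png",cv2.resize(im,None,fx=4.8,fy=4.8,interpolation=cv2.INTER_CUBIC))
```

```text
t 18.02 pos [ 0.5271 -0.1977  0.331 ] yaw -13.4 F [-3.9 -3.6 -2.7] w 0.123 | go mm [-69.8   0.5 183. ] roll -0.0 q7 -0.07
```

View pics/scene12c.png

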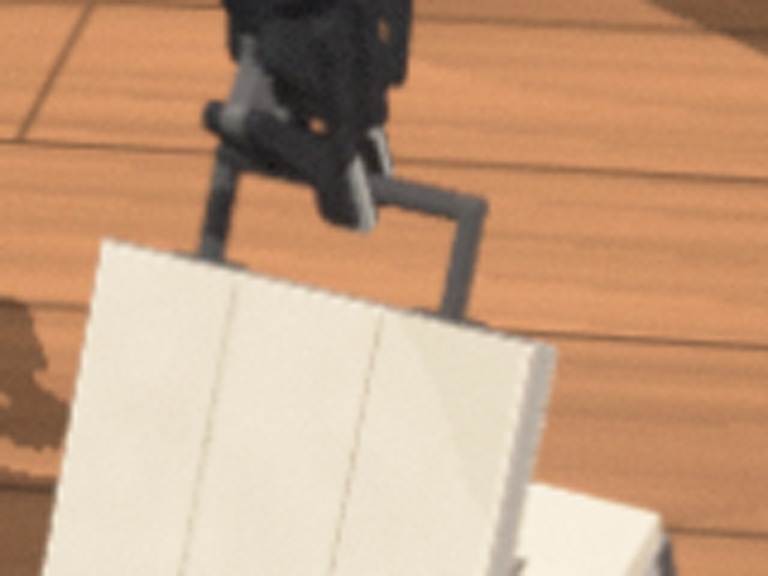

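View pics/top12c.png

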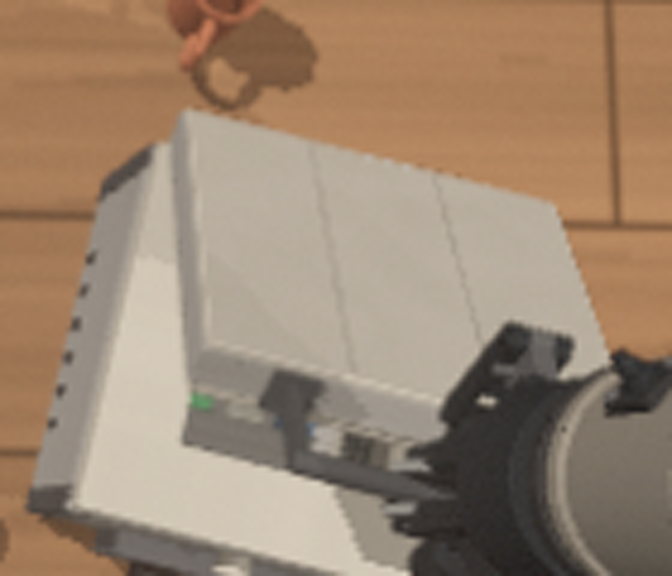

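Run:
```python
from ang import *
c=(.599,-.215); th=np.radians(-13.4)
R=np.array([[np.cos(th),-np.sin(th)],[np.sin(th),np.cos(th)]])
for cc in (c,(.5955,-.2176),(.6028,-.2126)):
    print([ (lidang("scene",np.array([uv])/4.8+[60,60],y,cc,th)[1]-4.09).round(1) for uv,y in (((537,346),.1),((104,240),-.1))])
o1,D1=ray("scene",np.array([[537,346]])/4.8+[60,60]);o2,D2=ray("top",np.array([[209,346]])/4.8+[350,140])
A=np.c_[D1[0],-D2[0]]; s=np.linalg.lstsq(A,o2-o1,rcond=None)[0]; p=(o1+D1[0]*s[0]+o2+D2[0]*s[1])/2
k=R.T@(p[:2]-c); d=np.array([k[0]-.11,p[2]-.15]); print(k,p[2],np.degrees(np.arctan2(d[1],-d[0]))-4.09)
print("kin", np.degrees(np.arccos(1-(69.8+3.5)/255)))
o=status.get_obs();print("bar radius/height kin", o["eef_pos"])
# slope of lid's left top edge in the top image: rear corner vs front corner x in kiln plane
for n,uvs,off in (("top",[(190,112),(209,346)],(350,140)),):
    print(lidang(n,np.array(uvs)/4.8+off,.1,c,th))
```

```text
[array([44.1]), array([43.3])]
[array([42.6]), array([42.5])]
[array([45.4]), array([44.])]
[-0.03137134  0.09585202] 0.30382684044465036 43.32608630441885
kin 44.557309153575346
bar radius/height kin [ 0.52707184 -0.19766936  0.33097032]
(array([[ 0.09867277,  0.1       ,  0.20271183],
       [-0.03468447,  0.1       ,  0.32845849]]), array([77.87216362, 50.96673523]), array([0.05391515, 0.22974122]))
```

Emit:
{"op": "arm_command", "data": {"series": [[5,[1.2,0,-1.3],0],[5,[2.3,0,-2.6],0],[5,[2.3,0,-2.6],0],[5,[2.3,0,-2.6],0],[5,[2.3,0,-2.6],0],[5,[2.3,0,-2.6],0]]}}

```text
t: 18.88
eef_pos: [0.5296, -0.1983, 0.3336]
tool_rot: [0.0, 0.993, -0.117, -0.0]
contact_force: [-2.8, -3.5, -2.4]
gripper_width: 0.123
```

Run:
```python
from ang import *
togo([.459,-.182,.148],-13.4)
for n in ("scene","top"):
    im=read_camera(n); cv2.imwrite(f"pics/{n}13.png",im)
cv2.imwrite("pics/scene13c.png",cv2.resize(read_camera("scene")[60:180,60:220],None,fx=4.8,fy=4.8,interpolation=cv2.INTER_CUBIC))
togo([.459,-.182,.148],-13.4)
```

```text
t 18.88 pos [ 0.5296 -0.1983  0.3336] yaw -13.4 F [-2.8 -3.5 -2.4] w 0.123 | go mm [-72.4   0.5 185.6] roll -0.0 q7 -0.07
t 19.02 pos [ 0.5296 -0.1983  0.3336] yaw -13.4 F [-3.2 -4.1 -4.2] w 0.122 | go mm [-72.4   0.5 185.6] roll -0.0 q7 -0.07
```

View pics/scene13.png

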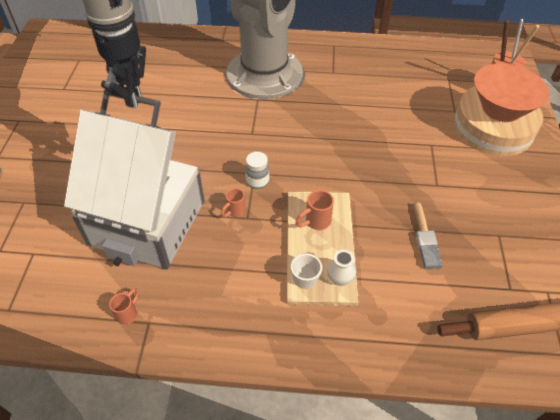

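View pics/scene13c.png

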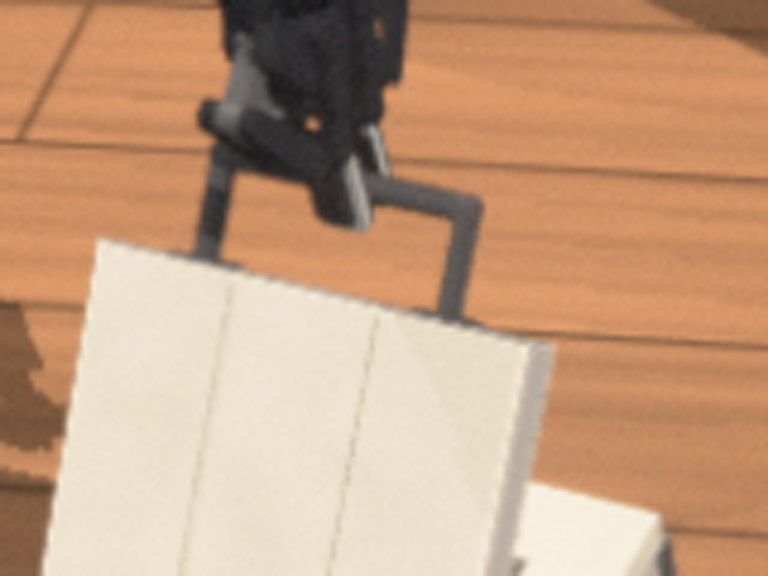

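View pics/top13.png

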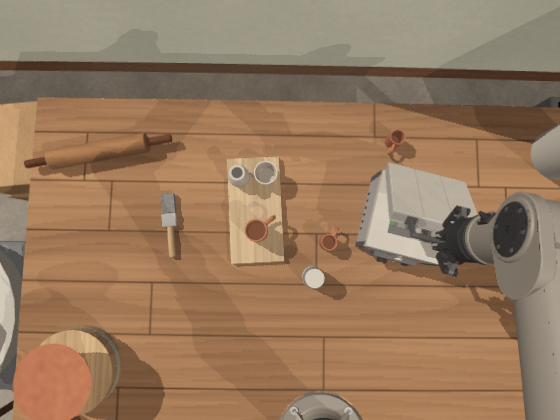

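The lid is steady at 45.4° by the bar's travel (the same image corners read about 1° lower). The mug stands on the board at scene (318,212). The pots, jar (257,170) and brush (427,237) are where they were. Handing in.

```bash
python3 -c "
from h import *
print(bot.hand_in()); togo([.459,-.182,.148],-13.4)"
```

```text
the job is handed in; nothing more can be done
None
the job is handed in; nothing more can be done
```

The mug is standing upright on the free half of the ware board, and the arm is holding the kiln lid by its front handle at about 45 degrees. I handed the job in at about 19 s.

- **Lid angle:** the handle bar's travel gives 45.4°. The camera corners, measured one small step earlier, read 43.3–44.1° against 44.6° from travel. The two methods therefore disagree by about 1°, which is near the limit of the camera calibration.
- **Hold:** the lid was steady and the bar firmly gripped, with an opening of about 10.5 mm on the 12 mm bar and a 45 N grip. The force at the tool was below 7 N. The bar slid roughly 3–5 mm along the pads during the lift, but it is still well inside them.
- **Forces:** no reading passed about 16 N, reached when gripping the handle. Touching the mug down on the board read about 14 N.
- **Other things:** in the last pictures the pots, glaze jar, brush and the two small mugs had not visibly moved.

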